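# Tip the tested carton onto the pass area and log it

### The arm

A 6-joint arm with a two-finger parallel gripper is mounted at the origin on the work surface. World frame = base frame: x ahead of the robot, y to its left, z up, the work surface at z = 0. Lengths are in mm, angles in rad, forces in N, time in s.
With the tool pointing down it reaches from about 350 to 975 mm from the base axis. Payload 7.1 kg.
Tool frame: the origin (TCP) lies at the centre of the arm's flange, where the gripper is bolted on; the fingertips stand 182 mm ahead of it and the grasp point (between the pads) lies 163 mm ahead of it; z points along the fingers, y is the line along which they close (so a half turn about z gives the same grasp; the last joint's range is limited). The gripper opens to 88 mm and grips with 3 to 60 N. Pads are 20 mm wide; open, the fingers measure 115 mm over their backs; the gripper's body (75 mm by 178 mm) begins 61 mm behind the grasp point.
Start: joints at [1.177, 0.423, 1.63, -0, 1.089, -0.019], TCP at [228.772, 581.61, 404.675] pointing down, gripper open.
Joint ranges: [-3, 3], [-0.9, 2.11], [0.09, 2.58], [-1.31, 4.45], [0.11, 2.69], [-2.54, 2.54]. Speed limits (rad/s): [2.39, 2.39, 3.01, 3.14, 3.14, 3.14].

### API

Orientations are given as a rotation vector (axis times angle).
In Python, from workcell import readout, get_image, ctrl gives the robot as it stands.
- The arm moves only by the tool step_arm, never from a script. Its argument "targets" is a list that holds one entry, the list of rows, each a list of 7 numbers: the shift along the world's x, y, z as a fraction of full scale, then the turn, a rotation vector about the world's x, y, z as a fraction of full scale, then the opening, from 0 (shut) to 1 (fully open). In form: [[[dx, dy, dz, wx, wy, wz, claw], ...]]. A call has exactly 5 rows; each row shifts and turns the commanded pose from where the row before left it; what a row does not reach is not made up. Full scale, the value 1, is 0.05 m for a shift and 4 degrees for a turn. A row lasts 1/8 s, in which the tool goes at most 62.5 mm and 10.7 degrees, less where a joint would pass 70% of its speed; a pose out of reach is approached as far as the arm can. A call with a number of a shift or a turn outside -1 to 1 is refused whole. A call with a gripper value outside its range is refused whole. The fingers move at their own pace and stop on an object; the grip force is fixed at half the most. Time passes only in rows, so rows that do not move let the fingers close, or fill a call up. It gives the time, the measured TCP pose, the force, the opening and the grip force at its end, in the units of the state.
- readout.get_obs(): the state, without advancing time (a new reading comes with each control period).
- get_image(name): name is "side" or "top" or "wrist"; returns a dict with "pixels" (384x512x3 uint8, red, green, blue), "intrinsics" (3x3 intrinsics, pixels), "k1" (the pictures are not rectified: a ray, as slopes to the right and down, at radius r is drawn at 1 + k1 r^2 times it, then the intrinsics apply), "extrinsics" (4x4, takes a point from world to camera coordinates). Camera axes: x right, y down, z forward; pixel columns grow to the right and rows downward; lengths in mm; the calibration is good to about 2 mm. A picture is of the moment at which its call begins. There is no depth.
- ctrl.close_job(): hands the job in; it is judged then, once.
The state is a dict: "t": time; "qpos": joint angles; "qvel": joint speeds; "joint_torque": joint torques, N m; "ee_pos": TCP position; "orientation": TCP orientation; "ft_force": force on the tool from outside, world axes, zero at the start; "moment": the same for the moment, N m; "width": finger opening in mm; "grasp_force": force on a finger pad.
Only numpy, scipy, OpenCV 4.12 (cv2) and the standard library are available. Lean on these libraries where they do the work, as an engineer would, in place of code of your own. Each camera call takes 0.05 s, during which the arm holds its last target. There are 200 camera calls.

### The job

The tall white-and-blue carton standing across the middle of the dark sorting mat has passed its test: push it over so that it falls flat onto its broad face and lies wholly inside the green area, not the red one. Then, with the carton lying there, press the yellow button on the blue logging box fully down and let go. Only push with the fingertips: do not squeeze, lift or carry the carton, and leave the small brown carton, the green solder spool and the computer mouse where they are.

Things in the scene. Friction and masses are not known exactly. Their poses are not given: they have to be found in the camera images.
- carton: White carton, blue band near its top, 70 (own x) x 45 (own y) x 150 mm (own z, up at the start), 0.18 to 0.35 kg. Origin: centre of its underside. Broad faces look along own +y and -y, one to each area. Pushed square near the top it tips about its bottom edge and falls alone once leant about 17 degrees; pushed low it may slide. It then lies reaching 150 mm from that edge.
- carton_mid (a point): Centre of the carton, 75 mm above its underside.
- foot_a (a point): Carton's underside, middle of its thickness, at the own +x narrow face (35 mm from origin).
- foot_b (a point): Carton's underside, middle of its thickness, at the own -x narrow face.
- top_a (a point): Carton's top end, middle of its thickness, at the own +x narrow face.
- top_b (a point): Carton's top end, middle of its thickness, at the own -x narrow face.
- mat: Dark fixed sorting mat on the bench, 130 (own x) x 420 (own y) x 3 mm thick; origin at the centre of its underside, at bench height z = 0. The areas lie towards own +y and -y, 103 mm from its centre.
- pass_area: Green flat printed rectangle with a pale green border, 124 (own x) x 190 mm (own y) including the border, flush on the mat (surface 3 mm above the bench). Origin at its centre. It is at either end of the mat; the carton's foot overlaps its inner edge by some 8 to 21 mm.
- rework_area: Red printed rectangle of the same size at the other end of the mat; origin at its centre.
- logger: Fixed blue logging box on the bench beyond the mat, 90 (x) x 120 (y) x 45 mm high; origin at the centre of its underside.
- log_button_top (a point): Centre of the top of the yellow round push button (30 mm across, in a black housing) on the logging box; it is pressed straight down.
- log_button (a joint): Travel of the button in m: 0 is up, 0.006 fully down; it springs back. Fully down takes about 5 N.
- small_carton: Bystander: small brown carton, 40 x 40 x 80 mm tall, standing loose just beyond the mat. Origin: centre of its underside.
- spool: Bystander: green solder spool, 48 mm across, 42 mm tall, standing loose. Origin: centre of its underside.
- mouse: Bystander: black computer mouse, 95 x 56 x 32 mm, loose. Origin: centre of its underside.
Things that resemble listed ones, but are neither listed nor needed, are in the scene too. Leave any orange look-alike of the carton alone.

How it is judged (in metres and radians):
On the way, in this order (a step that is already met when the one before it is completed fails the run):
1. the carton lies flat on a broad face, at rest, wholly inside the green area (x of foot_a in the frame of pass_area between -0.064 and 0.064 m and y of foot_a in the frame of pass_area between -0.097 and 0.097 m and x of foot_b in the frame of pass_area between -0.064 and 0.064 m and y of foot_b in the frame of pass_area between -0.097 and 0.097 m and x of top_a in the frame of pass_area between -0.064 and 0.064 m and y of top_a in the frame of pass_area between -0.097 and 0.097 m and x of top_b in the frame of pass_area between -0.064 and 0.064 m and y of top_b in the frame of pass_area between -0.097 and 0.097 m and angle between carton's own z axis and vertical between 1.5 and 1.64 rad and (angle between carton's own y axis and vertical below 0.08 rad or angle between carton's own y axis and vertical above 3.06 rad) and linear speed of carton below 0.02 m/s), for 0.3 s.
2. the yellow button is pressed down while the carton lies there (x of foot_a in the frame of pass_area between -0.064 and 0.064 m and y of foot_a in the frame of pass_area between -0.097 and 0.097 m and x of foot_b in the frame of pass_area between -0.064 and 0.064 m and y of foot_b in the frame of pass_area between -0.097 and 0.097 m and x of top_a in the frame of pass_area between -0.064 and 0.064 m and y of top_a in the frame of pass_area between -0.097 and 0.097 m and x of top_b in the frame of pass_area between -0.064 and 0.064 m and y of top_b in the frame of pass_area between -0.097 and 0.097 m and angle between carton's own z axis and vertical between 1.5 and 1.64 rad and (angle between carton's own y axis and vertical below 0.08 rad or angle between carton's own y axis and vertical above 3.06 rad) and value of joint log_button above 0.0045 m), for 0.05 s.
At the end, for the whole second after the job is handed in: Carton flat (about 4 degrees) on a broad face, at rest, its whole outline inside the green area's border (2 mm grace); after that the button was pressed at least 4.5 mm, and is up again; small carton, spool and mouse upright, within 20 mm of where they began (all of step 1 and value of joint log_button below 0.0015 m and angle between each of small_carton, spool, mouse's own z axis and vertical below 0.15 rad and distance of each of small_carton, spool, mouse from where it was at the start of the episode below 0.02 m); the robot touches nothing.
It fails at once if the carton is lifted or carried (height (world z) of carton_mid above 0.09 m or (angle between carton's own z axis and vertical above 1.4 rad and height (world z) of carton_mid above 0.05 m)).
It fails at once if the carton is squeezed or struck (over 18 N from the fingers) (contact force between the fingers and carton above 18 N).
It fails at once if the button is pressed before the carton has been laid down (value of joint log_button above 0.0045 m and angle between carton's own z axis and vertical below 1.2 rad).
It fails at once if the carton is tipped onto the red area (angle between carton's own z axis and vertical above 1.2 rad and y of carton_mid in the frame of rework_area between -0.06 and 0.06 m).
It fails at once if a bystander is shoved, lifted or knocked over (distance of any of small_carton, spool, mouse from where it was at the start of the episode above 0.03 m or angle between any of small_carton, spool, mouse's own z axis and vertical above 0.4 rad).
It also fails if it takes over 35 s, if anything falls off the work surface, if the arm or the gripper's body presses on something with over 40 N, if the wrist force passes 120 N, or if a joint passes its speed limit or range.

## Working session

There is one attempt and no reset: what is moved stays moved. The work goes in short steps, Python scripts to look and compute and a tool call to move; the robot and the scene stay as the last step left them, time stands still between calls to the robot, and variables do not carry over. Pictures are saved under pics/ and viewed, at most 10 in all, crops included, and the job is handed in when it is done.

Besides the shell and the picture viewer there is one more tool, called after "Call:" by a JSON object that holds its "name" and its "arguments", one argument or row to a line. step_arm: Moves the arm, as the interface text tells. Shift numbers are shares of 0.05 m and turn numbers shares of 4 degrees, none past 1 either way. Its arguments: {"type":"object","properties":{"targets":{"type":"array"}},"required":["targets"]}

```bash
mkdir -p pics
cat > h.py <<'E'
import numpy as np, cv2, pickle
from workcell import readout, get_image, ctrl
def snap(n,f):
    d=get_image(n); cv2.imwrite(f'pics/{f}.png',d['pixels'][...,::-1]); pickle.dump(d,open(f'pics/{f}.pkl','wb')); return d
def load(f): return pickle.load(open(f'pics/{f}.pkl','rb'))
def ray(d,uv):
    K=np.array(d['intrinsics']);E=np.array(d['extrinsics']);k=d['k1']
    p=np.linalg.inv(K)@[uv[0],uv[1],1]; q=p[:2].copy()
    for _ in range(30): q=p[:2]/(1+k*(q@q))
    R=E[:3,:3]; return -R.T@E[:3,3], R.T@np.array([q[0],q[1],1])
def at(d,uv,z):
    o,v=ray(d,uv); return np.round(o+v*(z-o[2])/v[2],1)
def proj(d,P):
    E=np.array(d['extrinsics']); c=E[:3,:3]@np.array(P,float)+E[:3,3]; q=c[:2]/c[2]; q=q*(1+d['k1']*(q@q))
    return np.round((np.array(d['intrinsics'])@[q[0],q[1],1])[:2],1)
E
python3 - <<'E'
from h import *
a=snap('top','t0');b=snap('side','s0')
im=np.hstack([a['pixels'],b['pixels']])[...,::-1]
cv2.imwrite('pics/t0b.png',cv2.resize(a['pixels'][...,::-1],(800,600),interpolation=cv2.INTER_CUBIC))
cv2.imwrite('pics/s0b.png',cv2.resize(b['pixels'][...,::-1],(800,600),interpolation=cv2.INTER_CUBIC))
for d in (a,b): print(ray(d,(256,192)))
print(readout.get_obs())
E
```

```text
(array([ 400.96107579,  -20.37197536, 1190.42542913]), array([ 0.15614013, -0.01199432, -0.98774413]))
(array([ 856.21421351, 1196.09490579, 1120.06885839]), array([-0.16937341, -0.75974644, -0.62784505]))
{'t': 0.1, 'qpos': array([ 1.17700509e+00,  4.23731774e-01,  1.63061921e+00, -8.12515502e-06,
        1.08859970e+00, -1.90043441e-02]), 'qvel': array([-2.86072883e-04, -2.43604048e-04, -1.96162454e-03, -4.21592535e-05,
       -5.79678434e-04,  7.93255464e-04]), 'joint_torque': array([-7.92509218e-04, -5.45614350e+01, -2.74321461e+01,  6.44407701e-02,
        1.88275811e-02,  1.46506397e-05]), 'ee_pos': array([228.6761273 , 581.38414783, 403.997436  ]), 'orientation': array([-5.85217849e-01, -3.08632723e+00,  2.09003671e-03]), 'ft_force': array([0.5282269 , 1.35556975, 0.29085837]), 'moment': array([ 0.01437776,  0.00034732, -0.0416864 ]), 'grasp_force': 0.0, 'width': 87.72807266244644}
```

View pics/t0b.png

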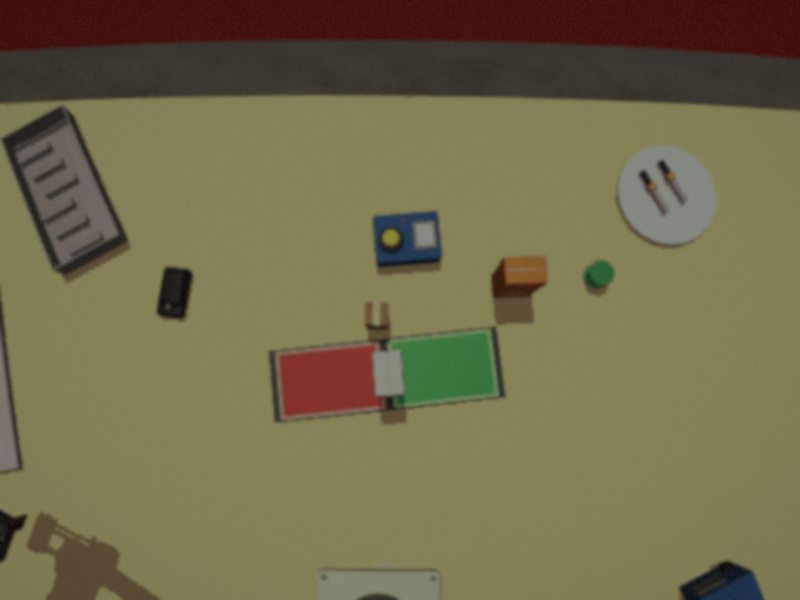

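View pics/s0b.png

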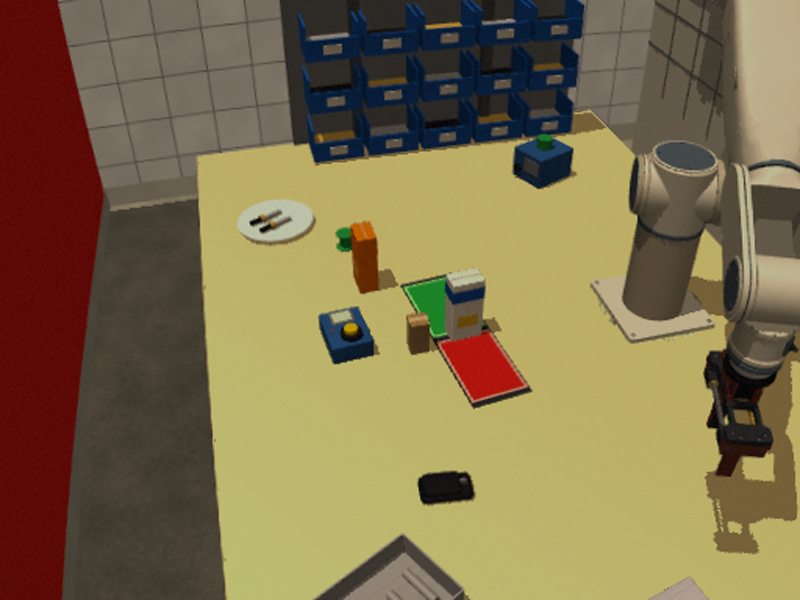

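The top view shows the white/blue carton at about (388,372), red area to its left (+y), green area to its right (−y), the logger button at (391,238), the brown carton at (377,315), the spool at (599,274) and the mouse at (175,292). The orange box at (522,272) is the look-alike to leave alone. I'll enlarge both views to measure.

Run:
```python
from h import *
a=load('t0')['pixels'][...,::-1];b=load('s0')['pixels'][...,::-1]
cv2.imwrite('pics/t0c.png',cv2.resize(a[130:280,165:365],(800,600),interpolation=cv2.INTER_CUBIC))
cv2.imwrite('pics/s0c.png',cv2.resize(b[160:265,200:340],(800,600),interpolation=cv2.INTER_CUBIC))
```

```text
(no output)
```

View pics/t0c.png

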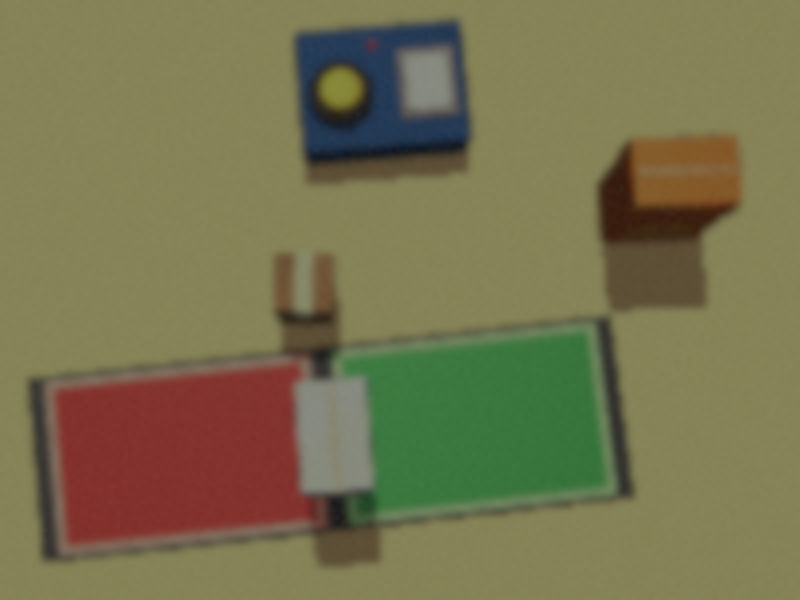

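View pics/s0c.png

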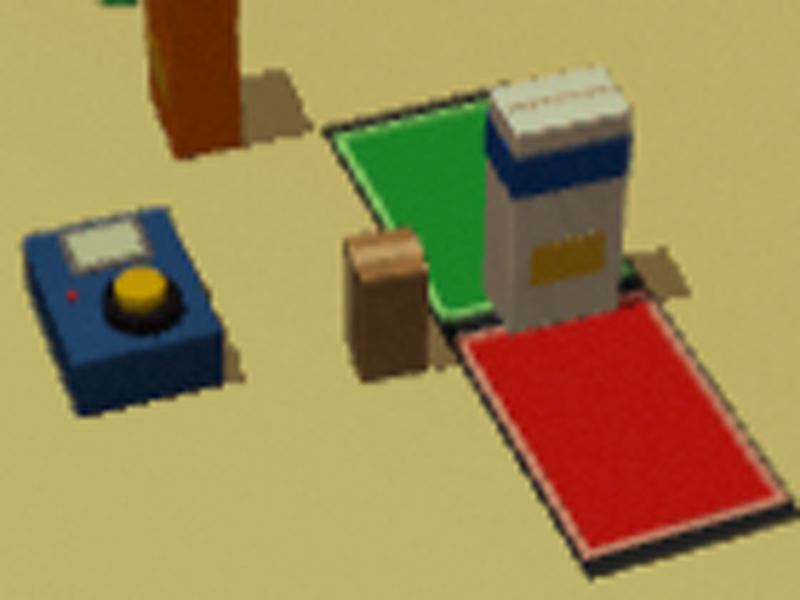

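```bash
cat > m.py <<'E'
from h import *
a=load('t0');b=load('s0')
T=lambda x,y:((x+.5)/4-.5+165,(y+.5)/4-.5+130)
s=800/140
S=lambda x,y:((x+.5)/s-.5+200,(y+.5)/s-.5+160)
def tri(p,q):
    o1,v1=ray(a,T(*p));o2,v2=ray(b,S(*q))
    t=np.linalg.lstsq(np.c_[v1,-v2],o2-o1,rcond=None)[0]
    return np.round((o1+v1*t[0]+o2+v2*t[1])/2,1),np.round(np.linalg.norm(o1+v1*t[0]-o2-v2*t[1]),1)
if __name__=='__main__':
    print('mat');m=[at(a,T(*p),3) for p in [(33,380),(607,319),(632,494),(45,558)]];print(m)
    print('len',[np.linalg.norm(m[i]-m[(i+1)%4]) for i in range(4)],np.mean(m,0))
    print('green',[at(a,T(*p),3) for p in [(334,358),(600,322),(617,491),(347,525)]])
    print('green side',[at(b,S(*p),3) for p in [(331,133),(444,322)]])
    print('mat side',[at(b,S(*p),3) for p in [(325,130),(588,563),(800,503)]])
    c=[at(a,T(*p),153) for p in [(296,378),(367,378),(373,490),(302,494)]];print('top',c,np.mean(c,0),[np.linalg.norm(c[i]-c[(i+1)%4]) for i in range(4)])
    c=[at(b,S(*p),153) for p in [(487,88),(603,68),(632,107),(513,135)]];print('top side',c,np.mean(c,0))
    print('bottom +y face',[at(b,S(*p),3) for p in [(510,332),(620,318)]])
    print('button',tri((341,87),(141,287)))
    c=[at(a,T(*p),80) for p in [(276,254),(334,254),(334,314),(276,314)]];print('small',np.mean(c,0),c)
    print('small foot side',[at(b,S(*p),0) for p in [(362,381),(428,371),(345,345)]])
E
python3 m.py
```

```text
mat
[array([492.7, 201.7,   3. ]), array([ 539.6, -208. ,    3. ]), array([ 415.2, -224.1,    3. ]), array([367.2, 189.4,   3. ])]
len [np.float64(412.3756782352713), np.float64(125.43751432486219), np.float64(416.27665079848043), np.float64(126.10130847854037)] [453.675 -10.25    3.   ]
green [array([510.4, -12.8,   3. ]), array([ 537.4, -203. ,    3. ]), array([ 417.3, -213.5,    3. ]), array([392.7, -22.9,   3. ])]
green side [array([ 537.4, -206. ,    3. ]), array([514.7, -13.2,   3. ])]
mat side [array([ 540.4, -210. ,    3. ]), array([490.2, 194.2,   3. ]), array([363.5, 179.9,   3. ])]
top [array([483.9,   9.7, 153. ]), array([484.3, -34.3, 153. ]), array([415.2, -38.4, 153. ]), array([412.4,   5.2, 153. ])] [448.95 -14.45 153.  ] [np.float64(44.001818144253996), np.float64(69.22152844310796), np.float64(43.68981574692208), np.float64(71.64146843832837)]
top side [array([485.4, -36.4, 153. ]), array([416.2, -38.5, 153. ]), array([4.115e+02, 4.000e-01, 1.530e+02]), array([483.2,   8.6, 153. ])] [449.075 -16.475 153.   ]
bottom +y face [array([479.4,   4.8,   3. ]), array([413. ,   8.8,   3. ])]
button (array([692.3, -16.4,  65.2]), np.float64(0.5))
small [552.85    6.525  80.   ] [array([573. ,  26.2,  80. ]), array([573.3, -12.7,  80. ]), array([532.7, -13.1,  80. ]), array([532.4,  25.7,  80. ])]
small foot side [array([573. ,  21.5,   0. ]), array([533.8,  22.5,   0. ]), array([575.2, -11. ,   0. ])]
```

Everything agrees with the sizes given:
- **Green area:** centre about (465, −114), with the mat axis at 6.6° yaw.
- **Carton:** centre about (449, −15.5), yaw about 3.5°. Tipped towards −y it would span −77…+73 mm in the green frame, which fits.
- **Button top:** about (692, −16, 65).

Next I move to the red side of the carton, with the fingers partly open.

Call:
{"name": "step_arm", "arguments": {
  "targets": [
    [[0.22,-0.52,0,0,0,-0.8,0.3],[0.22,-0.52,0,0,0,-0.8,0.3],[0.22,-0.52,0,0,0,-0.8,0.3],[0.22,-0.52,0,0,0,-0.8,0.3],[0.22,-0.52,0,0,0,-0.8,0.3]]
  ]
}}

```text
t: 0.72
ee_pos: [284.0, 450.6, 404.4]
orientation: [-1.012, -2.974, 0.001]
ft_force: [0.1, 0.0, 1.2]
width: 41.8
grasp_force: 0.0
```

Call:
{"name": "step_arm", "arguments": {
  "targets": [
    [[0.22,-0.52,0,0,0,-0.8,0.3],[0.22,-0.52,0,0,0,-0.8,0.3],[0.22,-0.52,0,0,0,-0.8,0.3],[0.22,-0.52,0,0,0,-0.8,0.3],[0.22,-0.52,0,0,0,-0.8,0.3]]
  ]
}}

```text
t: 1.35
ee_pos: [338.9, 320.7, 404.5]
orientation: [-1.416, -2.804, 0.001]
ft_force: [0.2, -0.4, 0.5]
width: 26.6
grasp_force: 0.0
```

Call:
{"name": "step_arm", "arguments": {
  "targets": [
    [[0.22,-0.52,0,0,0,-0.8,0.3],[0.22,-0.52,0,0,0,-0.8,0.3],[0.22,-0.52,0,0,0,-0.8,0.3],[0.22,-0.52,0,0,0,-0.8,0.3],[0.22,-0.52,0,0,0,-0.8,0.3]]
  ]
}}

```text
t: 1.98
ee_pos: [393.9, 190.7, 404.5]
orientation: [-1.792, -2.58, 0.001]
ft_force: [-0.2, -0.2, -0.4]
width: 26.5
grasp_force: 0.0
```

Call:
{"name": "step_arm", "arguments": {
  "targets": [
    [[0.22,-0.52,0,0,0,-0.8,0.3],[0.22,-0.52,0,0,0,-0.8,0.3],[0.22,-0.52,0,0,0,-0.8,0.3],[0.22,-0.5,0,0,0,-0.8,0.3],[0.2,-0.4,0,0,0,-0.8,0.3]]
  ]
}}

```text
t: 2.6
ee_pos: [447.9, 67.6, 404.5]
orientation: [-2.135, -2.305, 0.001]
ft_force: [0.0, 0.1, -0.1]
width: 26.0
grasp_force: 0.0
```

Call:
{"name": "step_arm", "arguments": {
  "targets": [
    [[0,0,-0.4,0,0,0,0.3],[0,0,-0.4,0,0,0,0.3],[0,0,-0.4,0,0,0,0.3],[0,0,-0.4,0,0,0,0.3],[-0.04,0,-0.2,0,0,0,0.3]]
  ]
}}

```text
t: 3.22
ee_pos: [445.4, 68.5, 313.6]
orientation: [-2.131, -2.307, 0.002]
ft_force: [-0.4, -0.0, 0.4]
width: 26.4
grasp_force: 0.0
```

Run:
```python
from h import *
b=snap('side','s1');print(readout.get_obs()['ee_pos'])
cv2.imwrite('pics/s1c.png',cv2.resize(b['pixels'][100:265,200:420][...,::-1],(800,600),interpolation=cv2.INTER_CUBIC))
```

```text
[444.86292597  68.50936595 312.96378196]
```

View pics/s1c.png

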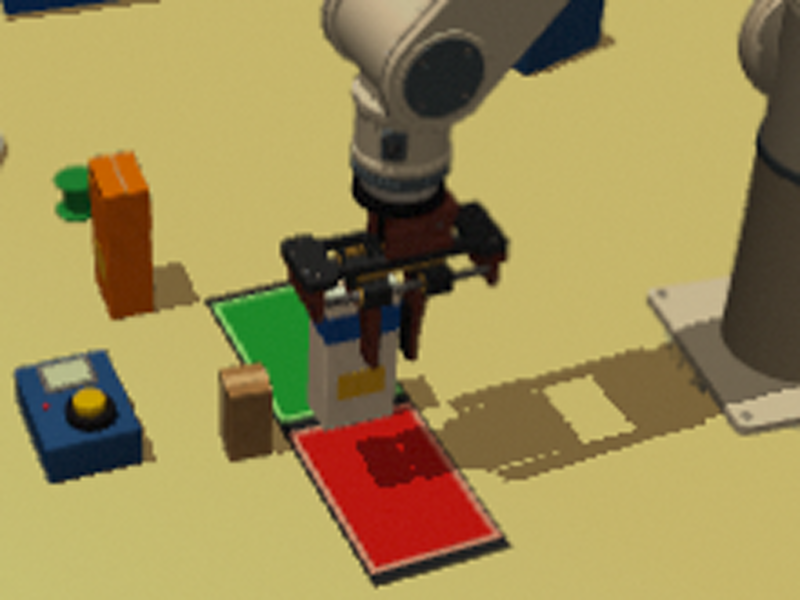

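The fingers at (370,340) and (410,340) stand on the red side of the carton, clear of it and level with the band just below its top. Now I approach, then push slowly.

Call:
{"name": "step_arm", "arguments": {
  "targets": [
    [[0.01,-0.18,0.04,0,0,0,0.3],[0.01,-0.18,0,0,0,0,0.3],[0.01,-0.18,0,0,0,0,0.3],[0.01,-0.16,0,0,0,0,0.3],[0.01,-0.1,0,0,0,0,0.3]]
  ]
}}

```text
t: 3.9
ee_pos: [448.3, 27.9, 316.8]
orientation: [2.133, 2.307, 0.0]
ft_force: [-0.4, -0.5, -1.2]
width: 26.5
grasp_force: 0.0
```

Call:
{"name": "step_arm", "arguments": {
  "targets": [
    [[0.005,-0.06,0,0,0,0,0.3],[0.005,-0.06,0,0,0,0,0.3],[0.005,-0.06,0,0,0,0,0.3],[0.005,-0.06,0,0,0,0,0.3],[0.005,-0.06,0,0,0,0,0.3]]
  ]
}}

```text
t: 4.53
ee_pos: [449.6, 13.5, 316.7]
orientation: [2.132, 2.308, 0.0]
ft_force: [0.3, 0.3, 0.9]
width: 26.4
grasp_force: 0.2
```

Call:
{"name": "step_arm", "arguments": {
  "targets": [
    [[0.005,-0.06,0,0,0,0,0.3],[0.005,-0.06,0,0,0,0,0.3],[0.005,-0.06,0,0,0,0,0.3],[0.005,-0.06,0,0,0,0,0.3],[0.005,-0.06,0,0,0,0,0.3]]
  ]
}}

```text
t: 5.15
ee_pos: [450.8, -1.6, 316.7]
orientation: [2.132, 2.307, -0.0]
ft_force: [-0.8, -0.0, -0.3]
width: 26.4
grasp_force: 0.1
```

Run:
```python
from h import *
b=snap('side','s2');print(readout.get_obs()['ee_pos'])
cv2.imwrite('pics/s2c.png',cv2.resize(b['pixels'][130:265,210:390][...,::-1],(800,600),interpolation=cv2.INTER_CUBIC))
```

```text
[450.79957287  -1.80113543 316.65993228]
```

View pics/s2c.png

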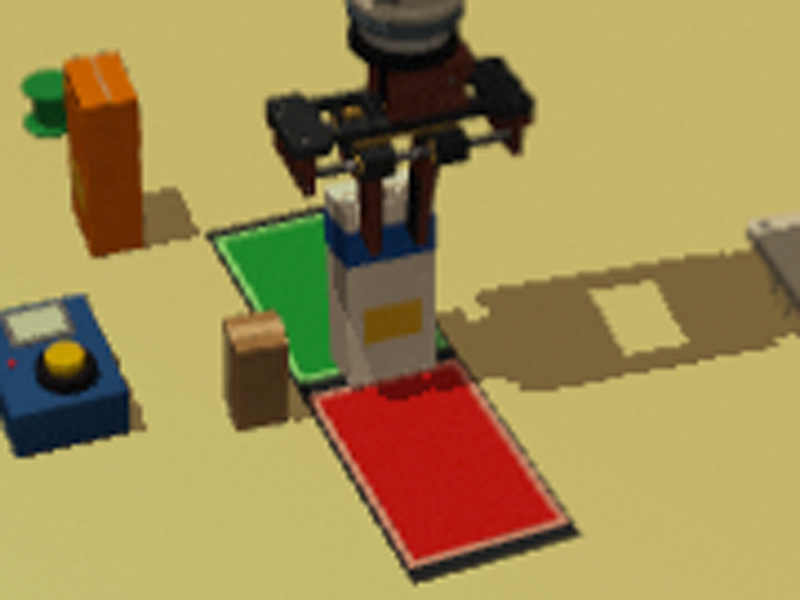

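The fingers press on the blue band; the carton's near bottom edge runs from (347,388) to (436,365). I'll check whether it is tipping or sliding.

Run:
```python
from h import *
b=load('s2');s=800/180
S=lambda x,y:((x+.5)/s-.5+210,(y+.5)/s-.5+130)
for z in (3,8): print(z,[at(b,S(*p),z) for p in [(347,388),(436,365)]])
# tipped model: pivot edge p0 = centre+22.5n ; predicted corner pixels for lean th
n=np.array([.062,-.998,0]);w=np.array([.998,.062,0]);c=np.array([449,-15.5,3.]);z=np.array([0,0,1.])
inv=lambda p:((p[0]-210+.5)*s-.5,(p[1]-130+.5)*s-.5)
for th in (0,4,8):
    t=np.radians(th);N=n*np.cos(t)-z*np.sin(t);Z=z*np.cos(t)+n*np.sin(t)
    print(th,[np.round(inv(proj(b,c+22.5*n-45*N+sg*35*w+h*Z))) for sg in(1,-1) for h in (0,150)])
```

```text
3 [array([4.821e+02, 1.000e-01, 3.000e+00]), array([408.8,  -8.6,   3. ])]
8 [array([483.8,   5.5,   8. ]), array([410.8,  -3.2,   8. ])]
0 [array([350., 396.]), array([356., 239.]), array([436., 377.]), array([448., 220.])]
4 [array([350., 393.]), array([351., 227.]), array([436., 374.]), array([442., 209.])]
8 [array([350., 389.]), array([346., 216.]), array([437., 371.]), array([437., 198.])]
```

Consistent with tipping about 7° with the foot in place. I'll keep pushing.

Call:
{"name": "step_arm", "arguments": {
  "targets": [
    [[0.005,-0.06,0,0,0,0,0.3],[0.005,-0.06,0,0,0,0,0.3],[0.005,-0.06,0,0,0,0,0.3],[0.005,-0.06,0,0,0,0,0.3],[0.005,-0.06,0,0,0,0,0.3]]
  ]
}}

```text
t: 5.82
ee_pos: [452.1, -16.6, 316.7]
orientation: [2.132, 2.307, -0.0]
ft_force: [-0.4, -0.3, 0.1]
width: 26.3
grasp_force: 0.0
```

Call:
{"name": "step_arm", "arguments": {
  "targets": [
    [[0.005,-0.06,0,0,0,0,0.3],[0.005,-0.06,0,0,0,0,0.3],[0.005,-0.06,0,0,0,0,0.3],[0.005,-0.06,0,0,0,0,0.3],[0.005,-0.06,0,0,0,0,0.3]]
  ]
}}

```text
t: 6.45
ee_pos: [453.3, -31.6, 316.7]
orientation: [-2.132, -2.307, 0.0]
ft_force: [0.2, 0.3, -0.1]
width: 26.6
grasp_force: 0.0
```

Run:
```python
from h import *
b=snap('side','s3');print(readout.get_obs()['ee_pos'])
cv2.imwrite('pics/s3c.png',cv2.resize(b['pixels'][130:265,210:390][...,::-1],(800,600),interpolation=cv2.INTER_CUBIC))
```

```text
[453.30507145 -31.77766984 316.65785125]
```

View pics/s3c.png

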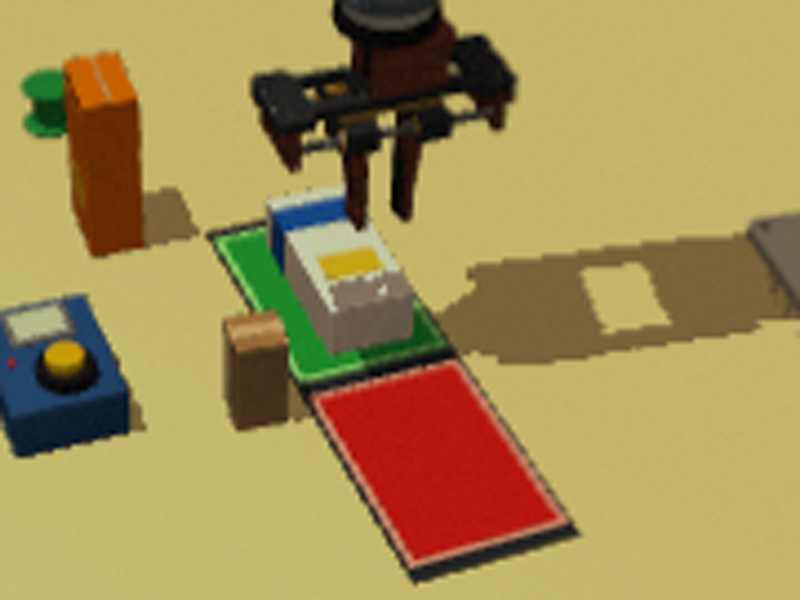

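The carton has fallen flat onto the green area. Its foot edge is at (325,349)–(412,332) and its far end near (268,198). I'll check the margins.

Run:
```python
from h import *
b=load('s3');s=800/180
S=lambda x,y:((x+.5)/s-.5+210,(y+.5)/s-.5+130)
d=np.array([.114,-.9935]);e=np.array([.9935,.114]);g0=np.array([465,-114])
def f(p,z):
    q=at(b,S(*p),z)[:2]; return q,np.round([(q-g0)@e,(q-g0)@d],1)
print('foot bottom',[f(p,3) for p in [(325,349),(412,332)]])
print('foot top',[f(p,48) for p in [(324,308),(412,290)]])
print('far top',[f(p,48) for p in [(267,199),(343,186)]])
print('green border',[f(p,3) for p in [(215,236),(303,385),(455,352)]])
```

```text
foot bottom [(array([486.1, -47.5]), array([ 28.5, -63.7])), (array([415. , -50.4]), array([-42.4, -68.9]))]
foot top [(array([489. , -43.3]), array([ 31.9, -67.5])), (array([418. , -47.6]), array([-39.1, -71.3]))]
far top [(array([ 496.6, -186.9]), array([23.1, 76. ])), (array([ 432.5, -188.8]), array([-40.8,  70.6]))]
green border [(array([ 535.5, -206.4]), array([59.5, 99.8])), (array([513.4, -11.3]), array([ 59.8, -96.5])), (array([389.9, -19.5]), array([ -63.8, -102.4]))]
```

Call:
{"name": "step_arm", "arguments": {
  "targets": [
    [[0,0.4,0.5,0,0,0,0],[0,0.8,0.3,0,0,0,0],[0,0.8,0,0,0,0,0],[0,0.8,0,0,0,0,0],[0,0.8,0,0,0,0,0]]
  ]
}}

```text
t: 7.12
ee_pos: [453.2, 149.9, 356.8]
orientation: [2.132, 2.307, 0.001]
ft_force: [0.7, -0.1, 0.1]
width: 0.4
grasp_force: 0.0
```

Run:
```python
from h import *
b=snap('top','t4');print(readout.get_obs()['ee_pos'])
cv2.imwrite('pics/t4c.png',cv2.resize(b['pixels'][130:280,165:365][...,::-1],(800,600),interpolation=cv2.INTER_CUBIC))
```

```text
[453.48271023 152.85140179 357.01135816]
```

View pics/t4c.png

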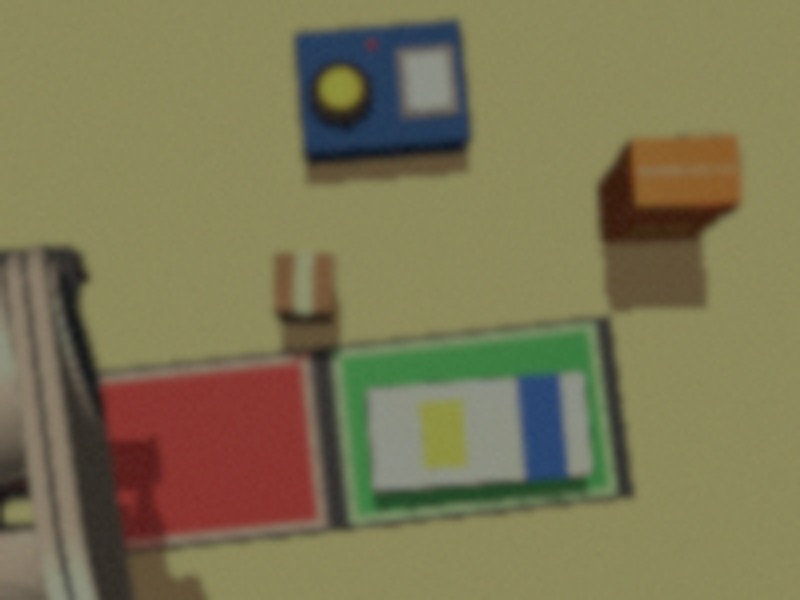

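The carton lies at (368–592, 373–492), wholly inside the green border with more than 10 mm to spare, and the bystanders have not moved. Now to the button.

Call:
{"name": "step_arm", "arguments": {
  "targets": [
    [[0.48,-0.34,0,0,0,0,0],[0.48,-0.34,0,0,0,0,0],[0.48,-0.34,0,0,0,0,0],[0.48,-0.34,0,0,0,0,0],[0.48,-0.34,0,0,0,0,0]]
  ]
}}

```text
t: 7.8
ee_pos: [574.0, 62.8, 356.5]
orientation: [-2.132, -2.307, 0.0]
ft_force: [-0.4, 0.4, 0.7]
width: 0.2
grasp_force: 0.0
```

Call:
{"name": "step_arm", "arguments": {
  "targets": [
    [[0.48,-0.34,0,0,0,0,0],[0.48,-0.34,0,0,0,0,0],[0.48,-0.34,0,0,0,0,0],[0.48,-0.34,0,0,0,0,0],[0.48,-0.34,0,0,0,0,0]]
  ]
}}

```text
t: 8.43
ee_pos: [693.9, -22.3, 356.4]
orientation: [-2.132, -2.307, 0.0]
ft_force: [0.2, 0.0, -0.1]
width: 0.6
grasp_force: 0.0
```

Call:
{"name": "step_arm", "arguments": {
  "targets": [
    [[0,0,-0.4,0,0,0,0],[0,0,-0.4,0,0,0,0],[0,0,-0.4,0,0,0,0],[0,0,-0.4,0,0,0,0],[0,0,-0.2,0,0,0,0]]
  ]
}}

```text
t: 9.05
ee_pos: [692.6, -21.0, 264.7]
orientation: [-2.13, -2.307, 0.002]
ft_force: [0.1, 0.2, -0.2]
width: 0.5
grasp_force: 0.0
```

Run:
```python
from h import *
b=snap('side','s5');o=readout.get_obs();print(o['ee_pos'],o['ft_force'])
cv2.imwrite('pics/s5c.png',cv2.resize(b['pixels'][130:265,170:350][...,::-1],(800,600),interpolation=cv2.INTER_CUBIC))
```

```text
[692.4844286  -21.10123829 263.94988139] [-0.32110343  0.60549159 -1.45159281]
```

View pics/s5c.png

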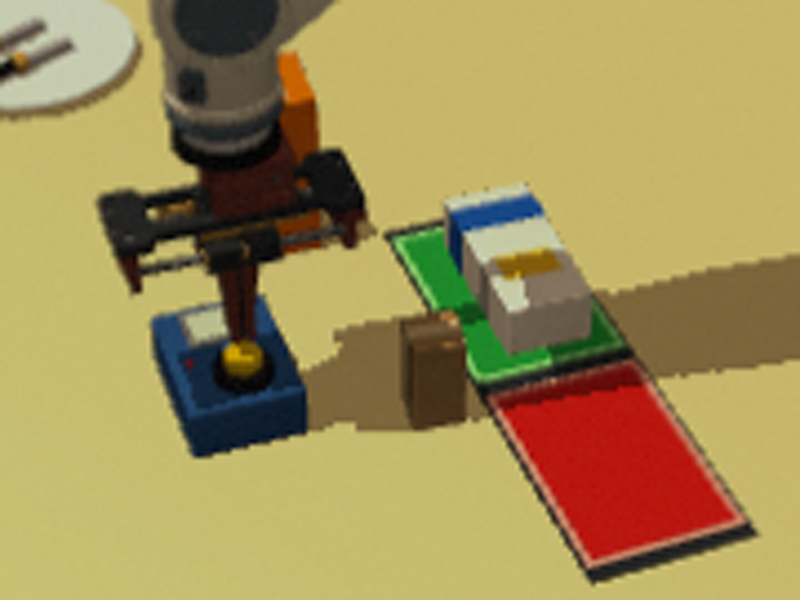

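The closed fingertips at (243,345) stand just above the yellow button at (245,358). I shift +5 mm in y and press gently.

Call:
{"name": "step_arm", "arguments": {
  "targets": [
    [[0,0.1,-0.1,0,0,0,0],[0,0,-0.1,0,0,0,0],[0,0,-0.1,0,0,0,0],[0,0,-0.06,0,0,0,0],[0,0,-0.04,0,0,0,0]]
  ]
}}

```text
t: 9.72
ee_pos: [693.3, -16.4, 246.8]
orientation: [2.132, 2.307, 0.0]
ft_force: [-0.8, 0.6, 2.6]
width: 0.4
grasp_force: 1.4
```

Call:
{"name": "step_arm", "arguments": {
  "targets": [
    [[0,0,-0.03,0,0,0,0],[0,0,-0.03,0,0,0,0],[0,0,-0.03,0,0,0,0],[0,0,0,0,0,0,0],[0,0,0,0,0,0,0]]
  ]
}}

```text
t: 10.35
ee_pos: [693.3, -16.4, 243.2]
orientation: [2.132, 2.307, 0.0]
ft_force: [-4.4, 0.2, 10.1]
width: 0.4
grasp_force: 5.3
```

Call:
{"name": "step_arm", "arguments": {
  "targets": [
    [[0,0,-0.02,0,0,0,0],[0,0,0,0,0,0,0],[0,0,0,0,0,0,0],[0,0,0,0,0,0,0],[0,0,0,0,0,0,0]]
  ]
}}

```text
t: 10.98
ee_pos: [693.4, -16.4, 243.1]
orientation: [2.132, 2.307, 0.0]
ft_force: [-7.5, -0.3, 16.5]
width: 0.6
grasp_force: 8.3
```

Call:
{"name": "step_arm", "arguments": {
  "targets": [
    [[0,0,0.1,0,0,0,0],[0,0,0.3,0,0,0,0],[0,0,0.6,0,0,0,0],[0,0,0.6,0,0,0,0],[0,0,0.4,0,0,0,0]]
  ]
}}

```text
t: 11.6
ee_pos: [693.6, -16.4, 343.1]
orientation: [2.131, 2.306, 0.002]
ft_force: [0.2, -0.1, -1.1]
width: 0.4
grasp_force: 0.0
```

Call:
{"name": "step_arm", "arguments": {
  "targets": [
    [[0,0,0,0,0,0,0],[0,0,0,0,0,0,0],[0,0,0,0,0,0,0],[0,0,0,0,0,0,0],[0,0,0,0,0,0,0]]
  ]
}}

```text
t: 12.22
ee_pos: [693.2, -16.4, 340.6]
orientation: [-2.132, -2.307, 0.001]
ft_force: [0.3, 0.1, -0.1]
width: 0.8
grasp_force: 0.0
```

Run:
```python
from h import *
b=snap('side','s6');a=load('s5')
D=np.abs(b['pixels'].astype(int)-a['pixels']).max(2)
print('change carton/small',D[168:235,255:310].mean(), (D[168:235,255:310]>60).sum());o=readout.get_obs();print(o['ee_pos'],o['ft_force'])
cv2.imwrite('pics/s6c.png',cv2.resize(b['pixels'][130:265,170:350][...,::-1],(800,600),interpolation=cv2.INTER_CUBIC))
```

```text
change carton/small 7.2062415196743554 167
[693.25992518 -16.39638216 340.77802728] [0.71733727 0.77638613 0.43771298]
```

View pics/s6c.png

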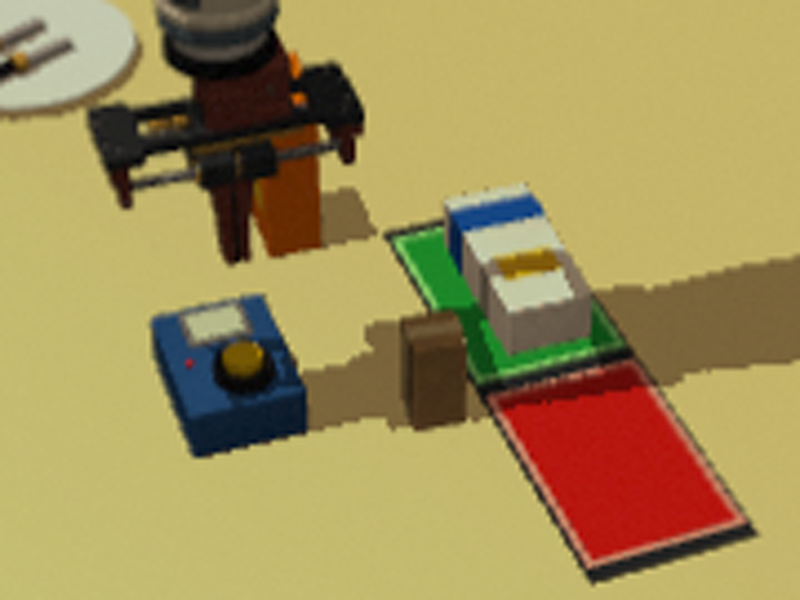

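The button reached its hard stop: the force rose from 10 to 16 N with no further travel. It is now released at (242,360), the carton is still flat in the green area, and the arm is clear.

```bash
python3 -c "
from workcell import ctrl
print(ctrl.close_job())"
```

```text
the job is handed in; nothing more can be done
None
```

The carton was pushed over and lies flat, wholly inside the green area; the yellow button was then pressed to its stop and released, no bystander was touched, and the job was handed in (no verdict was returned).

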